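# Put a jar in the spread warmer and fold the lid stay

### The arm

A 6-joint arm with a two-finger parallel gripper is mounted at the origin on the work surface. World frame = base frame: x ahead of the robot, y to its left, z up, the work surface at z = 0. Lengths are in mm, angles in rad, forces in N, time in s.
With the tool pointing down it reaches from about 275 to 850 mm from the base axis. Payload 5.2 kg.
Tool frame: the origin (TCP) lies between the finger pads; the fingertips stand 14 mm ahead of it and the grasp point (between the pads) lies 5 mm behind it; x points along the fingers, z is the direction in which the jaws open and shut, and the axes are right-handed (so a half turn about x gives the same grasp; the last joint's range is limited). The gripper opens to 85 mm and grips with 20 to 120 N. Pads are 22 mm wide; open, the fingers measure 114 mm over their backs; the gripper's body (76 mm by 85 mm) begins 54 mm behind the grasp point. The pads swing forward as they close: fully open they stand 13 mm farther back than shut.
Start: joints at [-1.397, 0.259, 1.535, -0, 1.348, -0.203], TCP at [202.392, -511.412, 207.51] pointing down, gripper open.
Joint ranges: [-3.14, 3.14], [-0.91, 2.08], [0.19, 2.58], [-1.22, 4.36], [0.22, 2.71], [-3.12, 3.12]. Speed limits (rad/s): [2.57, 2.57, 3.14, 3.14, 3.14, 3.14].

### API

Orientations are given as a 3x3 rotation matrix whose columns are the frame's x, y, z axes.
In Python, from cell import manip gives the robot as it stands.
- The arm moves only by the tool play_rows, never from a script. Its argument "commands" is a list of rows, each a list of 3 entries, a list of its own where there are three numbers: the shift along the tool's x, y, z in m, then the turn, a rotation vector about the tool's x, y, z in rad, then the closure in counts, from 0 (fully open) to 255 (shut). A call has 1 to 8 rows; each row shifts and turns the commanded pose from where the row before left it, along the tool's axes as they then stand; what a row does not reach is not made up. A row lasts 1/8 s, in which the tool goes at most 62.5 mm and 10.7 degrees, less where a joint would pass 70% of its speed; a pose out of reach is approached as far as the arm can. A call with a gripper value outside its range is refused whole. The fingers move at their own pace and stop on an object; "newtons" is the grip in N (left out, the last holds). Time passes only in rows, so rows that do not move let the fingers close. It gives the time, the measured TCP pose, the force and the opening at its end, in the units of the state.
- manip.sense(): the state, without advancing time (a new reading comes with each control period).
- manip.get_image(name): name is "scene" or "top"; returns a dict with "img" (480x640x3 uint8, blue, green, red), "K" (3x3 intrinsics, pixels), "cam_to_world" (4x4, takes a point from camera to world coordinates). Camera axes: x right, y down, z forward; pixel columns grow to the right and rows downward; lengths in mm; the calibration is good to about 2 mm. A picture is of the moment at which its call begins. There is no depth.
- manip.finish_job(): hands the job in, once; it reports no verdict.
The state is a dict: "clock": time; "qpos": joint angles; "qvel": joint speeds; "joint_efforts": joint torques, N m; "tool_pos": TCP position; "eef_rot": TCP orientation; "contact_force": force on the tool from outside, world axes, zero at the start; "torque": the same for the moment, N m; "finger_gap": opening from 0.0 (shut) to 1.0 (fully open).
Only numpy, scipy, OpenCV 4.12 (cv2) and the standard library are available. Lean on these libraries where they do the work, as an engineer would, in place of code of your own. Each camera call takes 0.05 s, during which the arm holds its last target. There are 200 camera calls.

### The job

Open the jar warmer: raise its lid by the handle until the folding stay on its right side locks, and leave the lid standing on it. Stand the white-capped jar upright in the free half of the warmer, then pull the red grip at the stay's knee towards the front (the control panel side), which lifts the lid slightly over its lock, fold the stay and ease the lid fully shut without letting it drop. Leave the other jars where they are.

Things in the scene. Friction and masses are not known exactly. Their poses are not given: they have to be found in the camera images.
- warmer: aluminium open-topped jar warmer, 170 (x) x 270 (y) x 105 mm high (front wall only 88), fixed, walls 8 mm, inner floor 10 mm above the table. Origin: centre of its underside. Its -x side (control panel) faces roughly the robot; the lid hinges on its +x side; the folding stay is on its right (-y) side. Its z is up.
- lid (a joint): angle of the steel lid (rad): 0 shut, grows as raised, stop at 1.12. A 176 x 274 x 14 mm plate with a 18 mm front lip, 0.7 kg, lightly damped: unsupported it falls. It rises freely; once above about 1.06 a light spring swings the stay's knee past straight within 0.3 s, and when lowered again the lid rests at about 0.965 on the locked stay, overhanging the box.
- lid_hinge (a point): point on the lid's hinge axis, at the middle of its width: 85 mm behind (+x) the warmer's centre, 107 mm above the table. The axis runs along the warmer's y.
- lid_handle (a point): middle of the lid's black bow handle: a round bar 14 mm thick, 110 mm long along the warmer's y, its centre 46 mm above the lid's top face. With the lid shut it lies 135 mm in front of (-x) the hinge axis and 60 mm above it; it turns about the hinge with the lid.
- stay_lower (a joint): angle of the stay's lower link (rad): about 0 folded (lid shut, link level, pointing from its pivot to the warmer's -x), growing as it swings up and back to the hinge side; about 1.85 with the stay straight (dead centre, lid at 1.01), 2.05 locked past straight. From 1.85 down to 0 the lid follows, about 0.65 rad per rad. The upper link can draw out 16 mm, so a lifted lid leaves the knee slack.
- stay_pivot (a point): point on the axis of the lower link's pivot: 15 mm in front of (-x) the warmer's centre, 85 mm above the table, taken at y = -200 mm, level with stay_knob along y. The knee moves on a circle of 74 mm about this point in the warmer's x-z plane: at link angle q it is 74*cos(q+0.04) mm in front (-x) and 74*sin(q+0.04) mm above.
- stay_knob (a point): place to hold on the red knee grip: a freely turning round grip along the warmer's y, 18 mm thick, 60 mm long (y -163 to -223 mm, this point at -200), 26 mm end flange. Pulled about 20 mm to the warmer's -x it goes over dead centre (a few N); then the lid's weight drives it forwards and down: hold it back until the lid is shut.
- jar: jar of brown spread with a white cap, 64 mm in diameter (cap 65 mm), 87 mm high, about 0.4 kg. Origin: centre of its underside. It stands on the table to the left of the warmer.
- jar_yellow: same jar with a yellow cap, standing on the table near the white-capped one; they may have swapped places. Leave it there.
- jar_inside: same jar with a yellow cap, standing in the right half of the warmer. Leave it there.
- free_half (a point): middle of the free left (+y) part of the warmer, on its inner floor, 50 mm left of the warmer's middle; about 77 mm of free floor to the left wall, 150 mm along x. The other jar stands about 125 mm to its right. A jar standing here ends 8 mm below the lid. The raised lid overhangs it, so it is reached with the tool leaning back towards the robot.
Things that resemble listed ones, but are neither listed nor needed, are in the scene too. Leave any blue or turquoise look-alike of the jar alone.

How it is judged:
By the outcome, as a careful person would: the job done as asked, in the order asked, and still so for the second after the job is handed in, with the robot touching nothing.
It also fails if it takes over 72 s, if anything falls off the work surface, if the arm or the gripper's body presses on something with over 40 N, if the wrist force passes 120 N, or if a joint passes its speed limit or range.

## Working session

There is one attempt and no reset: what is moved stays moved. The work goes in short steps, Python scripts to look and compute and a tool call to move; the robot and the scene stay as the last step left them, time stands still between calls to the robot, and variables do not carry over. Pictures are saved under pics/ and viewed, about 8 in all and at most 12, crops included, and the job is handed in when it is done.

Besides the shell and the picture viewer there is one more tool, called after ">>>" as a command line: name --argument value ..., lists and objects as JSON in quotes. play_rows: Moves the arm, as the interface text tells. Its arguments: {"type":"object","properties":{"commands":{"type":"array"},"newtons":{"type":"number"}},"required":["commands"]}

```bash
ls; mkdir -p pics
python3 - <<'E'
from cell import manip
import cv2,numpy as np
np.set_printoptions(precision=3,suppress=True)
for n in("scene","top"):
    d=manip.get_image(n);cv2.imwrite(f"pics/{n}0.png",d["img"]);print(d["K"],d["cam_to_world"])
print(manip.sense())
E
```

```text
pics
[[486.772   0.    333.474]
 [  0.    486.772 243.751]
 [  0.      0.      1.   ]] [[  -0.757    0.353   -0.55  1066.887]
 [   0.653    0.427   -0.625  715.053]
 [   0.015   -0.832   -0.554  697.777]
 [   0.       0.       0.       1.   ]]
[[522.388   0.    321.167]
 [  0.    522.388 241.154]
 [  0.      0.      1.   ]] [[  -0.023   -0.999    0.031  454.135]
 [  -1.       0.023   -0.018   55.406]
 [   0.017   -0.031   -0.999 1071.91 ]
 [   0.       0.       0.       1.   ]]
{'clock': 0.1, 'qpos': array([-1.397,  0.259,  1.536, -0.   ,  1.348, -0.203]), 'qvel': array([-0.   , -0.001, -0.002,  0.   ,  0.002, -0.001]), 'joint_efforts': array([  0.002, -44.698, -29.125,  -0.   ,   0.006,   0.   ]), 'tool_pos': array([ 202.285, -510.901,  206.748]), 'eef_rot': array([[-0.   ,  0.93 ,  0.368],
       [ 0.002,  0.368, -0.93 ],
       [-1.   ,  0.   , -0.002]]), 'contact_force': array([-0.118,  0.134, -0.415]), 'torque': array([-0.033,  0.   , -0.029]), 'finger_gap': 1.0002144452468564}
```

View pics/scene0.png

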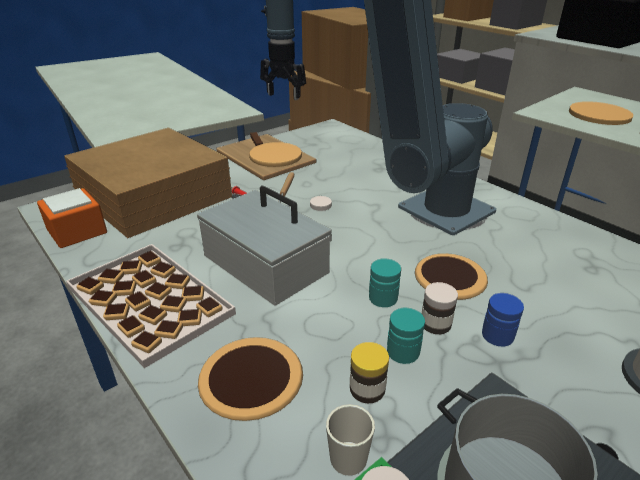

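View pics/top0.png

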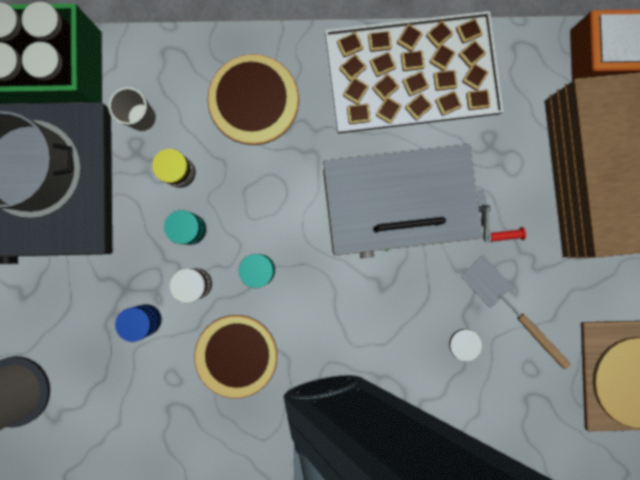

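The top view shows the warmer's lid at about (324,162)-(484,238), its handle at (377,228)-(443,220) and the red grip at (508,235). The white-cap candidates are:
- **(188,285):** a standing jar with a brown label, seen at (440,305) in the scene view. This one fits.
- **(465,345):** a flat white disc on the table, with no jar under it.
- **Crate at top left:** white-topped items, not next to the yellow-capped jar.

I'll confirm the first in a crop.

```bash
cat > h.py <<'E'
from cell import manip
import cv2,numpy as np
from scipy.optimize import least_squares
from scipy.spatial.transform import Rotation as R
np.set_printoptions(precision=3,suppress=True)
def ray(d,p):
    K=d["K"];T=np.array(d["cam_to_world"]);v=T[:3,:3]@np.linalg.solve(K,[p[0],p[1],1.]);return T[:3,3],v
def onz(d,p,z):
    o,v=ray(d,p);return o+v*(z-o[2])/v[2]
def proj(d,P):
    T=np.array(d["cam_to_world"]);c=(np.atleast_2d(P)-T[:3,3])@T[:3,:3];q=c@np.array(d["K"]).T;return q[:,:2]/q[:,2:]
def blob(m,roi):
    z=np.zeros_like(m);x0,y0,x1,y1=roi;z[y0:y1,x0:x1]=m[y0:y1,x0:x1]
    n,l,s,c=cv2.connectedComponentsWithStats(z);i=1+np.argmax(s[1:,4]);return (l==i).astype(np.uint8),c[i],s[i]
E
python3 - <<'E'
from h import *
t=manip.get_image("top");s=manip.get_image("scene")
hs=lambda d:cv2.cvtColor(d["img"],cv2.COLOR_BGR2HSV)
ht,hsn=hs(t),hs(s)
red=lambda h:(((h[...,0]<8)|(h[...,0]>172))&(h[...,1]>150)&(h[...,2]>80)).astype(np.uint8)
m,c,st=blob(red(ht),(485,220,540,250));r=cv2.minAreaRect(cv2.findNonZero(m));print("red",c,st,r)
bx=cv2.boxPoints(r)
gray=t["img"].max(2);b,cb,sb=blob((gray<60).astype(np.uint8),(360,205,460,240));rb=cv2.minAreaRect(cv2.findNonZero(b));print("bar",cb,sb,rb)
gs=s["img"].max(2);b2,cb2,sb2=blob((gs<60).astype(np.uint8),(250,175,305,230));print("scene handle",cb2,sb2)
def ends(r):
    p=cv2.boxPoints(r);e=[(np.linalg.norm(p[i]-p[(i+1)%4]),i) for i in range(4)];e.sort();i=e[0][1];j=(i+2)%4
    q=[(p[i]+p[(i+1)%4])/2,(p[j]+p[(j+1)%4])/2];return sorted(q,key=lambda v:v[0])
E=ends(rb);G=ends(r)
print([onz(t,e,167) for e in E],[onz(t,e,88) for e in G])
W=np.array([[-50,55,167],[-50,-55,167],[-89,-163,88],[-89,-223,88]],float)
obs=np.array(E+G)
def tw(p,W):c,s_=np.cos(p[2]),np.sin(p[2]);return np.c_[c*W[:,0]-s_*W[:,1]+p[0],s_*W[:,0]+c*W[:,1]+p[1],W[:,2]]
f=least_squares(lambda p:(proj(t,tw(p,W))-obs).ravel(),[560,-90,0]);p=f.x;print("pose",p,f.fun)
L=np.array([[89-176-4+x,y,121] for x in(0,176) for y in(137,-137)],float)
for d,n in((t,"top"),(s,"scene")):
    im=d["img"].copy()
    for q in proj(d,tw(p,np.r_[L,W,[[-85,135,0],[-85,-135,0],[85,135,0]]])):cv2.circle(im,tuple(np.int32(q.round())),2,(0,0,255),-1)
    cv2.imwrite(f"pics/{n}1.png",im)
# jar cap
wm=((ht[...,1]<45)&(ht[...,2]>195)).astype(np.uint8);m,c,st=blob(wm,(160,260,215,310));print("cap top",c,st,onz(t,c,87))
wm=((hsn[...,1]<60)&(hsn[...,2]>185)).astype(np.uint8);m,c2,st=blob(wm,(415,275,470,310));print("cap scene",c2,st,onz(s,c2,82))
a=cv2.resize(cv2.imread("pics/top1.png")[130:340,90:550],None,fx=1.7,fy=1.7)
b=cv2.resize(s["img"][240:420,340:540],None,fx=1.1,fy=1.1);c3=cv2.resize(cv2.imread("pics/scene1.png")[150:320,170:400],None,fx=1.1,fy=1.1)
o=np.zeros((560,790,3),np.uint8);o[:a.shape[0],:a.shape[1]]=a;o[360:360+b.shape[0],:b.shape[1]]=b;o[360:360+c3.shape[0],300:300+c3.shape[1]]=c3
cv2.imwrite("pics/c1.png",o)
E
```

```text
red [508.629 234.685] [492 228  33  13 251] ((507.9313659667969, 234.00473022460938), (10.04510498046875, 32.61219024658203), 86.05481719970703)
bar [409.276 223.892] [374 218  71  14 435] ((408.9496765136719, 224.0540771484375), (6.6352620124816895, 70.79215240478516), 83.55839538574219)
scene handle [278.657 201.319] [260 187  37  36 364]
[array([502.747, -52.8  , 167.   ]), array([ 513.845, -175.954,  167.   ])] [array([ 488.491, -285.773,   88.   ]), array([ 491.344, -348.023,   88.   ])]
pose [ 558.229 -112.162    0.104] [ 5.638 -0.165 -2.245 -0.142 -1.165  1.052 -2.566 -0.68 ]
cap top [186.234 285.372] [171 270  32  32 777] [407.411 292.39   87.   ]
cap scene [441.132 292.152] [426 282  32  21 494] [403.838 289.295  82.   ]
```

View pics/c1.png

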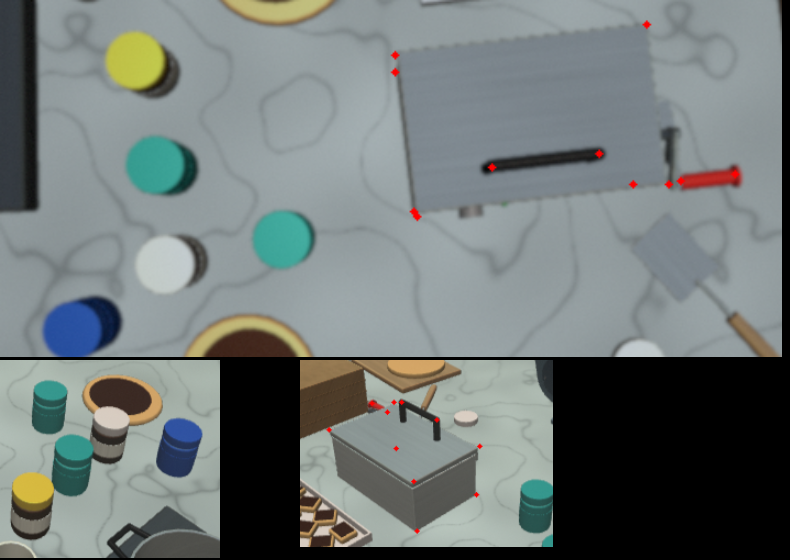

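The crop confirms it: the white-capped jar with the brown body stands at about (187,285) in the top view. The blue and turquoise ones are look-alikes and the yellow one stays. I'll refine the warmer pose and work out the first move.

```bash
cat >> h.py <<'E'
def tw(p,W):
    W=np.atleast_2d(np.array(W,float));c,s=np.cos(p[2]),np.sin(p[2]);return np.c_[c*W[:,0]-s*W[:,1]+p[0],s*W[:,0]+c*W[:,1]+p[1],W[:,2]]
def wr(p,w):  # world -> warmer
    return (np.atleast_2d(w)-[p[0],p[1],0])@np.array([[np.cos(p[2]),-np.sin(p[2]),0],[np.sin(p[2]),np.cos(p[2]),0],[0,0,1]])
def go(pos,rot=None,s=None):
    "total tool-frame shift (mm) and turn to reach TCP pos, rot"
    s=s or manip.sense();A=np.array(s["eef_rot"]);print("shift",A.T@(np.array(pos)-s["tool_pos"]),"turn",None if rot is None else R.from_matrix(A.T@rot).as_rotvec())
E
python3 - <<'E'
from h import *
t=manip.get_image("top")
W=np.array([[-50,62,167],[-50,-62,167],[-89,-163,88],[-89,-223,88],[85,137,121],[85,-137,121],[-91,137,121],[-91,-137,121]],float)
e=np.array([[373.8,228],[444.1,220],[491.7,235.1],[524.2,232.9],[323.5,161.8],[471.8,145.3],[333,254.7],[481.5,237.3]])
w=np.array([1,1,1,1,.7,.7,.3,.3])[:,None]
f=least_squares(lambda p:((proj(t,tw(p,W))-e)*w).ravel(),[558,-112,.1],loss="soft_l1");p=f.x;print(p);print((proj(t,tw(p,W))-e))
np.save("p.npy",p)
print("handle",tw(p,[-50,0,167]),"hinge",tw(p,[85,0,107]),"free",tw(p,[0,45,10]))
c,s=np.cos(p[2]),np.sin(p[2])
Rv=np.array([[0,-s,c],[0,c,s],[-1,0,0]],float);np.save("Rv.npy",Rv)
go(tw(p,[-50,0,252])[0],Rv)
s_=manip.get_image("scene");im=s_["img"].max(2)
print("scene handle top proj ends",proj(s_,tw(p,[[-50,55,167],[-50,-55,167]])))
E
```

```text
[ 558.368 -113.139    0.097]
[[ 1.981  0.073]
 [ 2.148 -0.41 ]
 [-0.91   1.564]
 [-2.249 -0.016]
 [-0.459 -0.565]
 [-1.064 -1.411]
 [ 1.684  2.037]
 [ 1.595  1.427]]
handle [[ 508.604 -117.994  167.   ]] hinge [[ 642.967 -104.887  107.   ]] free [[553.999 -68.352  10.   ]]
shift [ -44.603  429.427 -252.974] turn [-1.291 -0.001 -0.001]
scene handle top proj ends [[293.582 203.698]
 [262.144 187.706]]
```

>>> play_rows --commands '[[[-0.0056,0.0537,-0.0316],[0,0,0],110],[[-0.0056,0.0537,-0.0316],[0,0,0],110],[[-0.0056,0.0537,-0.0316],[0,0,0],110],[[-0.0056,0.0537,-0.0316],[0,0,0],110],[[-0.0056,0.0537,-0.0316],[0,0,0],110],[[-0.0056,0.0537,-0.0316],[0,0,0],110],[[-0.0056,0.0537,-0.0316],[0,0,0],110],[[-0.0056,0.0537,-0.0316],[0,0,0],110]]' --newtons 40

```text
clock: 1.3
tool_pos: [509.6, -116.9, 252.7]
eef_rot: [[0.001, 0.93, 0.368], [-0.001, 0.368, -0.93], [-1.0, 0.0, 0.001]]
contact_force: [0.2, -0.9, -0.6]
finger_gap: 0.566
```

>>> play_rows --commands '[[[0,0,0],[-0.1614,0,0],110],[[0,0,0],[-0.1614,0,0],110],[[0,0,0],[-0.1614,0,0],110],[[0,0,0],[-0.1614,0,0],110],[[0,0,0],[-0.1614,0,0],110],[[0,0,0],[-0.1614,0,0],110],[[0,0,0],[-0.1614,0,0],110],[[0,0,0],[-0.1614,0,0],110]]'

```text
clock: 2.3
tool_pos: [508.5, -118.6, 252.2]
eef_rot: [[-0.0, -0.102, 0.995], [0.0, 0.995, 0.102], [-1.0, 0.0, -0.0]]
contact_force: [-0.0, -0.1, -0.1]
finger_gap: 0.571
```

Run:
```python
from h import *
p=np.load("p.npy");Rv=np.load("Rv.npy");s=manip.sense();print(s["clock"],s["qpos"],s["finger_gap"],s["contact_force"],wr(p,s["tool_pos"]))
go(tw(p,[-50,0,162])[0],Rv,s)
t=manip.get_image("top");cv2.imwrite("pics/t2.png",cv2.resize(t["img"][100:300,250:550],None,fx=2,fy=2))
t=manip.get_image("scene");cv2.imwrite("pics/s2.png",cv2.resize(t["img"][100:320,170:420],None,fx=2,fy=2))
```

```text
2.3 [-0.443  0.181  1.525  0.     1.436 -0.546] 0.5714524193274079 [-0.023 -0.087 -0.063] [[-50.189  -0.61  252.197]]
shift [90.197  0.6    0.205] turn [ 0.005 -0.    -0.   ]
```

>>> play_rows --commands '[[[0.03,0,0],[0,0,0],110],[[0.03,0,0],[0,0,0],110],[[0.02,0,0],[0,0,0],110],[[0.01,0,0],[0,0,0],110],[[0,0,0],[0,0,0],110]]'

```text
clock: 3.02
tool_pos: [508.3, -118.6, 161.9]
eef_rot: [[-0.001, -0.096, 0.995], [0.0, 0.995, 0.096], [-1.0, 0.001, -0.001]]
contact_force: [0.0, 0.7, -0.1]
finger_gap: 0.567
```

>>> play_rows --commands '[[[0,0,0],[0,0,0],255],[[0,0,0],[0,0,0],255],[[0,0,0],[0,0,0],255],[[0,0,0],[0,0,0],255],[[0,0,0],[0,0,0],255]]'

```text
clock: 3.65
tool_pos: [508.6, -118.7, 162.4]
eef_rot: [[0.0, -0.097, 0.995], [-0.0, 0.995, 0.097], [-1.0, -0.0, 0.0]]
contact_force: [0.1, 0.4, 0.1]
finger_gap: -0.004
```

Run:
```python
from h import *
p=np.load("p.npy");s=manip.sense();print(s["finger_gap"],s["contact_force"],wr(p,s["tool_pos"]))
# arc, tool vertical: bar about hinge; shifts per row
r=148*1.0;r=np.hypot(135,60);a0=np.arctan2(60,135)
th=np.linspace(0,1.10,25);P=np.c_[-r*np.cos(a0+th),r*np.sin(a0+th)]
d=np.diff(P,axis=0);print(np.c_[-d[:,1],d[:,0]].round(1).tolist())
```

```text
-0.0038133612309206484 [0.116 0.374 0.117] [[-50.095  -0.652 162.359]]
[[-6.1, 2.9], [-6.0, 3.2], [-5.8, 3.4], [-5.7, 3.7], [-5.5, 4.0], [-5.3, 4.2], [-5.1, 4.4], [-4.9, 4.7], [-4.7, 4.9], [-4.4, 5.1], [-4.2, 5.3], [-4.0, 5.5], [-3.7, 5.7], [-3.4, 5.8], [-3.2, 6.0], [-2.9, 6.1], [-2.6, 6.2], [-2.3, 6.4], [-2.0, 6.5], [-1.7, 6.5], [-1.4, 6.6], [-1.1, 6.7], [-0.8, 6.7], [-0.5, 6.8]]
```

The gripper closed fully without catching the bar, so I'll look.

Run:
```python
from h import *
t=manip.get_image("top");s=manip.get_image("scene")
a=cv2.resize(t["img"][130:280,310:500],None,fx=2,fy=2);b=cv2.resize(s["img"][130:280,190:380],None,fx=2,fy=2)
cv2.imwrite("pics/v3.png",np.hstack([a,b]));print(proj(s,manip.sense()["tool_pos"]),proj(t,manip.sense()["tool_pos"]))
```

```text
[[277.372 197.177]] [[410.927 224.007]]
```

View pics/v3.png

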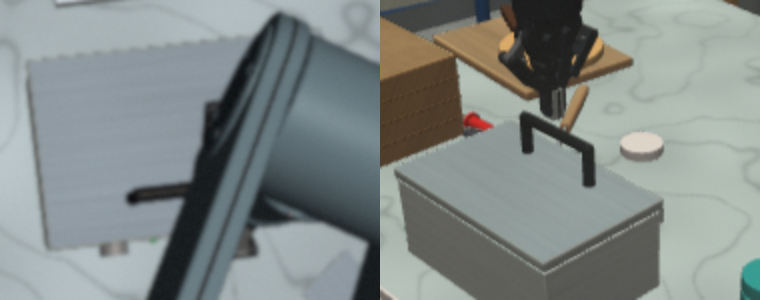

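Run:
```python
from h import *
s=manip.get_image("scene");S=manip.sense();print(S["tool_pos"],S["qpos"],S["clock"])
s2=cv2.imread("pics/s2.png");s0=cv2.imread("pics/scene0.png")
b=cv2.resize(s["img"][130:230,240:310],None,fx=5,fy=5,interpolation=cv2.INTER_NEAREST)
a=cv2.resize(cv2.resize(s2,None,fx=.5,fy=.5)[0:100,70:140],None,fx=5,fy=5,interpolation=cv2.INTER_NEAREST)
cv2.imwrite("pics/v4.png",np.hstack([a,b]))
for q in ([508.5,-118.6,252.2],[508.5,-118.6,238.2],[508.5,-118.6,162],[508.5,-118.6,148]):print(proj(s,q))
print("initial",proj(s,[202,-511,207]),proj(s,[202,-511,193]))
```

```text
[ 508.531 -118.642  162.259] [-0.443  0.245  1.669  0.     1.228 -0.54 ] 3.8
[[275.403 161.132]]
[[275.728 166.963]]
[[277.416 197.289]]
[[277.713 202.615]]
initial [[284.226 108.477]] [[284.412 112.894]]
```

View pics/v4.png

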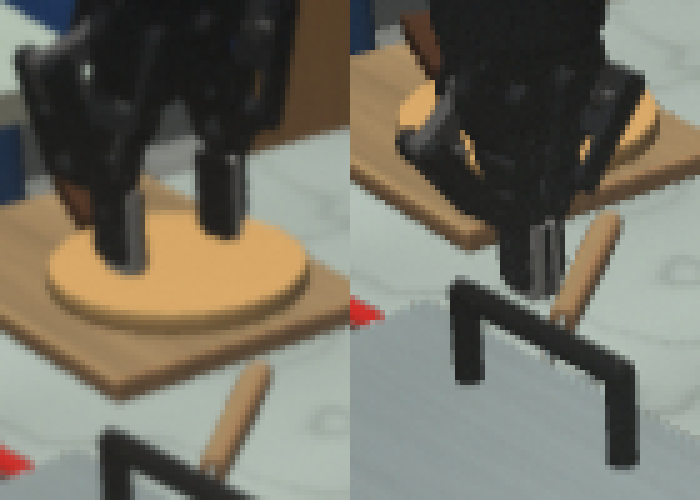

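The picture shows both fingertips at scene (278,188). The reported pose would put them at about row 203, so the gripper really is about 36 mm higher than reported. The handle itself projects where expected in both views. I'll open, go down 25 mm (safe under either reading) and close again.

>>> play_rows --commands '[[[0,0,0],[0,0,0],110],[[0,0,0],[0,0,0],110],[[0,0,0],[0,0,0],110],[[0.01,0,0],[0,0,0],110],[[0.01,0,0],[0,0,0],110],[[0.005,0,0],[0,0,0],110],[[0,0,0],[0,0,0],110]]'

```text
clock: 4.68
tool_pos: [508.1, -118.5, 136.5]
eef_rot: [[-0.001, -0.097, 0.995], [0.001, 0.995, 0.097], [-1.0, 0.001, -0.001]]
contact_force: [0.2, -0.1, -0.3]
finger_gap: 0.569
```

Run:
```python
from h import *
s=manip.get_image("scene");t=manip.get_image("top");S=manip.sense();print(S["tool_pos"],S["contact_force"],S["finger_gap"])
b=cv2.resize(s["img"][150:230,240:310],None,fx=5,fy=5,interpolation=cv2.INTER_NEAREST)
a=cv2.resize(t["img"][150:270,360:465],None,fx=3.333,fy=3.333)[:400]
cv2.imwrite("pics/v5.png",np.hstack([a[:400],b]))
```

```text
[ 508.62  -118.681  137.285] [ 0.209  0.029 -0.378] 0.5694370045035385
```

View pics/v5.png

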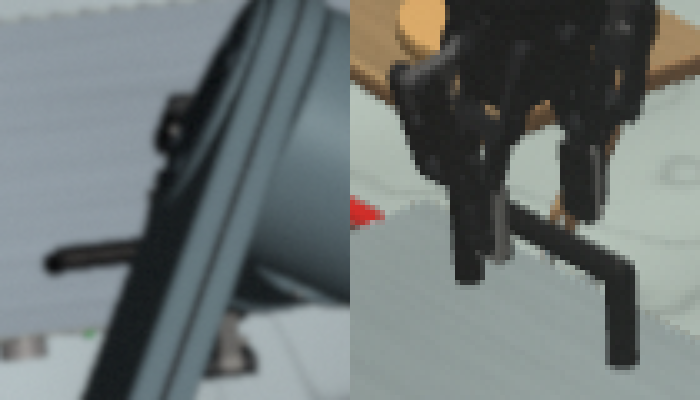

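The fingers now straddle the bar: the far finger tip is at scene (269,202), the near one at (288,194), with the bar between them. Closing.

>>> play_rows --commands '[[[0.003,0,0],[0,0,0],255],[[0,0,0],[0,0,0],255],[[0,0,0],[0,0,0],255],[[0,0,0],[0,0,0],255],[[0,0,0],[0,0,0],255]]' --newtons 40

```text
clock: 5.4
tool_pos: [508.9, -118.6, 134.4]
eef_rot: [[0.001, -0.097, 0.995], [0.0, 0.995, 0.097], [-1.0, 0.0, 0.001]]
contact_force: [1.9, 1.2, -0.9]
finger_gap: 0.141
```

>>> play_rows --commands '[[[-0.0121,0,0.0061],[0,0,0],255],[[-0.0115,0,0.0071],[0,0,0],255],[[-0.0108,0,0.0082],[0,0,0],255],[[-0.01,0,0.0091],[0,0,0],255]]'

```text
clock: 5.9
tool_pos: [537.5, -115.9, 179.3]
eef_rot: [[-0.004, -0.097, 0.995], [-0.0, 0.995, 0.097], [-1.0, 0.0, -0.004]]
contact_force: [-6.7, -3.0, -2.9]
finger_gap: 0.143
```

>>> play_rows --commands '[[[-0.0091,0,0.01],[0,0,0],255],[[-0.0082,0,0.0108],[0,0,0],255],[[-0.0071,0,0.0115],[0,0,0],255],[[-0.0061,0,0.0121],[0,0,0],255]]'

```text
clock: 6.4
tool_pos: [580.8, -111.9, 212.6]
eef_rot: [[-0.004, -0.097, 0.995], [-0.002, 0.995, 0.097], [-1.0, -0.002, -0.004]]
contact_force: [-13.6, -1.3, 13.1]
finger_gap: 0.142
```

>>> play_rows --commands '[[[-0.0049,0,0.0126],[0,0,0],255],[[-0.0037,0,0.013],[0,0,0],255],[[-0.0025,0,0.0133],[0,0,0],255],[[0,0,0],[0,0,0],255]]'

```text
clock: 6.9
tool_pos: [623.3, -107.9, 224.3]
eef_rot: [[0.004, -0.097, 0.995], [-0.002, 0.995, 0.097], [-1.0, -0.002, 0.004]]
contact_force: [-4.9, -1.3, 10.0]
finger_gap: 0.144
```

Run:
```python
from h import *
s=manip.get_image("scene");t=manip.get_image("top");S=manip.sense();print(S["tool_pos"],S["contact_force"],S["finger_gap"])
a=t["img"][100:300,300:550];b=s["img"][100:300,160:410]
cv2.imwrite("pics/v6.png",cv2.resize(np.hstack([a,b]),None,fx=1.6,fy=1.6))
```

```text
[ 622.841 -107.952  224.326] [-4.509 -1.219  8.428] 0.14376516582607624
```

View pics/v6.png

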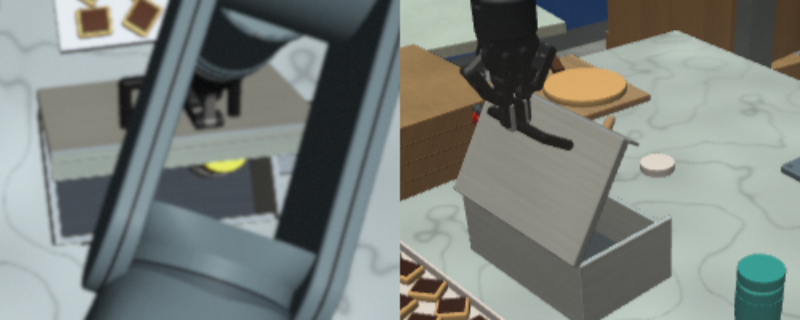

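>>> play_rows --commands '[[[-0.002,0,0.0065],[0,0,0],255],[[-0.001,0,0.006],[0,0,0],255],[[0,0,0],[0,0,0],255],[[0,0,0],[0,0,0],255],[[0,0,0],[0,0,0],255],[[0,0,0],[0,0,0],255]]'

```text
clock: 7.75
tool_pos: [634.9, -106.8, 226.0]
eef_rot: [[0.003, -0.097, 0.995], [-0.002, 0.995, 0.097], [-1.0, -0.002, 0.003]]
contact_force: [-3.6, -1.6, 6.9]
finger_gap: 0.137
```

Run:
```python
from h import *
p=np.load("p.npy");t=manip.get_image("top");s=manip.get_image("scene");S=manip.sense();print(wr(p,S["tool_pos"]),S["contact_force"])
for d,n in((t,"top"),(s,"scene")):
    h=cv2.cvtColor(d["img"],cv2.COLOR_BGR2HSV);red=(((h[...,0]<8)|(h[...,0]>172))&(h[...,1]>150)&(h[...,2]>60)).astype(np.uint8)
    for q in(0.,1.85,1.95,2.05,2.15):
        K=[[-15-74*np.cos(q+.04),y,85+74*np.sin(q+.04)] for y in(-163,-223)];print(n,q,proj(d,tw(p,K)).round(0).tolist())
    nl,l,st,c=cv2.connectedComponentsWithStats(red);print([(st[i].tolist(),c[i].round(1).tolist()) for i in range(1,nl) if st[i,4]>15])
```

```text
[[ 76.795  -1.128 225.964]] [-3.813 -1.827  7.17 ]
top 0.0 [[491.0, 237.0], [522.0, 233.0]]
top 1.85 [[497.0, 181.0], [530.0, 177.0]]
top 1.95 [[496.0, 177.0], [529.0, 173.0]]
top 2.05 [[494.0, 174.0], [528.0, 170.0]]
top 2.15 [[493.0, 171.0], [526.0, 167.0]]
[]
scene 0.0 [[249.0, 196.0], [236.0, 189.0]]
scene 1.85 [[215.0, 185.0], [201.0, 178.0]]
scene 1.95 [[213.0, 187.0], [199.0, 179.0]]
scene 2.05 [[211.0, 189.0], [197.0, 181.0]]
scene 2.15 [[209.0, 192.0], [195.0, 184.0]]
[([190, 179, 13, 12, 103], [196.1, 184.0])]
```

>>> play_rows --commands '[[[0,0,-0.006],[0,0,0],255],[[0.0005,0,-0.006],[0,0,0],255],[[0.001,0,-0.005],[0,0,0],255],[[0,0,-0.003],[0,0,0],255],[[0,0,0],[0,0,0],255]]'

```text
clock: 8.48
tool_pos: [615.9, -108.6, 223.4]
eef_rot: [[0.005, -0.097, 0.995], [-0.001, 0.995, 0.097], [-1.0, -0.001, 0.005]]
contact_force: [1.2, -2.0, 7.1]
finger_gap: 0.142
```

Run:
```python
from h import *
p=np.load("p.npy");s=manip.get_image("scene");S=manip.sense();print(wr(p,S["tool_pos"]),S["contact_force"])
h=cv2.cvtColor(s["img"],cv2.COLOR_BGR2HSV);red=(((h[...,0]<8)|(h[...,0]>172))&(h[...,1]>150)&(h[...,2]>60)).astype(np.uint8)
nl,l,st,c=cv2.connectedComponentsWithStats(red);print([(st[i].tolist(),c[i].round(1).tolist()) for i in range(1,nl) if st[i,4]>15])
```

```text
[[ 57.663  -1.041 223.346]] [ 1.285 -0.894  6.036]
[([193, 176, 14, 14, 122], [199.1, 182.2])]
```

>>> play_rows --commands '[[[0,0,-0.001],[0,0,0],200],[[0,0,0],[0,0,0],170],[[0,0,0],[0,0,0],140],[[0,0,0],[0,0,0],120],[[0,0,0],[0,0,0],120]]'

```text
clock: 9.15
tool_pos: [613.3, -108.4, 221.6]
eef_rot: [[-0.0, -0.097, 0.995], [0.0, 0.995, 0.097], [-1.0, 0.0, -0.0]]
contact_force: [0.4, 0.3, 0.2]
finger_gap: 0.526
```

>>> play_rows --commands '[[[-0.03,0,0],[0,0,0],120],[[-0.04,0,-0.01],[0,0,0],120],[[-0.05,0,-0.02],[0,0,0],100],[[-0.03,0.02,-0.05],[0,0,0],50],[[0,0.03,-0.05],[0,0,0],0]]'

```text
clock: 9.78
tool_pos: [479.1, -71.8, 374.4]
eef_rot: [[0.005, -0.096, 0.995], [-0.002, 0.995, 0.096], [-1.0, -0.003, 0.005]]
contact_force: [-0.1, 0.3, 1.1]
finger_gap: 0.982
```

Run:
```python
from h import *
p=np.load("p.npy");s=manip.get_image("scene");t=manip.get_image("top");S=manip.sense();print(S["tool_pos"],S["qpos"],S["contact_force"])
h=cv2.cvtColor(s["img"],cv2.COLOR_BGR2HSV);red=(((h[...,0]<8)|(h[...,0]>172))&(h[...,1]>150)&(h[...,2]>60)).astype(np.uint8)
nl,l,st,c=cv2.connectedComponentsWithStats(red);print([(st[i].tolist(),c[i].round(1).tolist()) for i in range(1,nl) if st[i,4]>15])
# lean orientation: tool x forward-down in warmer xz, tool z along warmer +-y
th=.62;f=np.array([np.cos(p[2]),np.sin(p[2]),0]);l=np.array([-np.sin(p[2]),np.cos(p[2]),0]);u=np.array([0,0,1.])
X=np.sin(th)*f-np.cos(th)*u
for sg in(1,-1):
    Z=sg*l;Y=np.cross(Z,X);M=np.c_[X,Y,Z];np.save(f"RL{sg}.npy",M);print(sg);go([400,285,250],M,S)
```

```text
[474.563 -68.756 373.19 ] [-0.377  0.068  1.371  0.     1.703 -0.476] [-0.042 -0.316  0.444]
[([193, 176, 14, 14, 122], [199.1, 182.2])]
1
shift [123.297 359.325 -39.526] turn [-1.515 -0.485 -0.486]
-1
shift [123.297 359.325 -39.526] turn [ 1.517 -0.486  0.485]
```

>>> play_rows --commands '[[[0.005,0.059,-0.009],[0,0,0],0],[[0.005,0.06,-0.009],[0,0,0],0],[[0.005,0.06,-0.009],[0,0,0],0],[[0.005,0.06,-0.009],[0,0,0],0],[[0.005,0.06,-0.009],[0,0,0],0],[[0.005,0.06,-0.009],[0,0,0],0]]'

```text
clock: 10.62
tool_pos: [390.2, 282.8, 341.7]
eef_rot: [[0.001, -0.097, 0.995], [0.0, 0.995, 0.097], [-1.0, 0.0, 0.001]]
contact_force: [1.0, 0.1, 0.7]
finger_gap: 1.002
```

>>> play_rows --commands '[[[0,0,0],[-0.1683,-0.0539,-0.054],0],[[0,0,0],[-0.1683,-0.0539,-0.054],0],[[0,0,0],[-0.1683,-0.0539,-0.054],0],[[0,0,0],[-0.1683,-0.0539,-0.054],0],[[0,0,0],[-0.1683,-0.0539,-0.054],0],[[0,0,0],[-0.1683,-0.0539,-0.054],0],[[0,0,0],[-0.1683,-0.0539,-0.054],0],[[0,0,0],[-0.1683,-0.0539,-0.054],0]]'

```text
clock: 11.62
tool_pos: [390.6, 281.3, 341.8]
eef_rot: [[0.536, -0.842, 0.067], [0.004, 0.082, 0.997], [-0.844, -0.534, 0.047]]
contact_force: [1.1, 0.5, -0.5]
finger_gap: 0.999
```

>>> play_rows --commands '[[[0,0,0],[-0.1683,-0.0539,-0.054],0],[[0,0,0],[0,0,0],0]]'

```text
clock: 11.88
tool_pos: [389.7, 280.1, 341.4]
eef_rot: [[0.578, -0.811, -0.094], [0.055, -0.076, 0.996], [-0.814, -0.581, 0.0]]
contact_force: [-0.3, -0.4, 0.1]
finger_gap: 1.0
```

Run:
```python
from h import *
s=manip.get_image("scene");t=manip.get_image("top");S=manip.sense();print(S["tool_pos"],S["qpos"],S["contact_force"])
T=S["tool_pos"];X=np.array(S["eef_rot"])[:,0]
for d in(s,t):print(proj(d,[T,T+14*X,T-36*X,T+[0,0,36]]))
go([400,285,200],np.load("RL1.npy"),S)
a=t["img"][180:380,60:310];P=proj(s,T)[0].astype(int);y=max(P[1]-120,0);x=max(P[0]-125,0);b=s["img"][y:y+200,x:x+250];print(x,y)
cv2.imwrite("pics/v7.png",cv2.resize(np.hstack([a,b]),None,fx=1.6,fy=1.6))
```

```text
[390.892 280.822 342.302] [ 0.623 -0.244  1.886 -0.361  0.978 -0.917] [ 0.552  0.184 -0.112]
[[462.684 169.456]
 [459.121 176.908]
 [471.901 150.182]
 [466.137 149.864]]
[[150.383 306.97 ]
 [152.263 300.442]
 [145.258 324.762]
 [141.913 309.562]]
shift [121.32   74.982   3.074] turn [-0.005 -0.001 -0.   ]
337 49
```

View pics/v7.png

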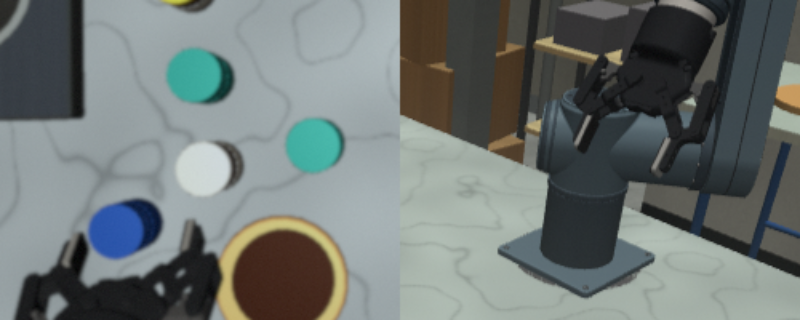

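The fingertip midpoint is at about (143,325) in top and (478,146) in scene. That lies about 40 mm back along the tool axis from where the reported TCP puts it, so the reported tool length is off along the tool, not in world z. I'll triangulate it.

Run:
```python
from h import *
s=manip.get_image("scene");t=manip.get_image("top");S=manip.sense();T=S["tool_pos"];A=np.array(S["eef_rot"]);X=A[:,0]
def tri(a,b):
    (o1,v1),(o2,v2)=ray(t,a),ray(s,b);M=[np.eye(3)-np.outer(v,v)/(v@v) for v in(v1,v2)]
    return np.linalg.solve(M[0]+M[1],M[0]@o1+M[1]@o2)
for a,b in(((107,330),(502.6,152)),((178.8,320.6),(452.6,139.6)),((107,330),(452.6,139.6)),((178.8,320.6),(502.6,152))):
    print(tri(a,b),A.T@(tri(a,b)-T))
d=38;J=np.array([406.,291,0])
for h in (62,):
    G=J+[0,0,h];tgt=G+(5+d)*X;print("tgt",tgt);go(tgt,None,S);go(tgt-70*X,None,S)
```

```text
[363.574 328.457 381.973] [-45.696  -4.244  49.727]
[373.198 235.303 377.507] [-41.63   -2.416 -43.923]
[391.359 287.928 408.429] [-53.393 -39.072   6.805]
[347.383 276.071 354.836] [-35.861  28.598  -0.943]
tgt [430.87  293.371  27.002]
shift [280.207 150.102   8.145] turn None
shift [210.207 150.102   8.145] turn None
```

>>> play_rows --commands '[[[0.05,0,0.003],[0,0,0],15],[[0.05,0.02,0.004],[0,0,0],15],[[0.05,0.03,0],[0,0,0],15],[[0,0.05,0],[0,0,0],15],[[0,0.05,0],[0,0,0],15],[[0,0,0],[0,0,0],15]]'

```text
clock: 12.82
tool_pos: [351.9, 282.9, 129.1]
eef_rot: [[0.574, -0.813, -0.096], [0.052, -0.081, 0.995], [-0.817, -0.576, -0.004]]
contact_force: [-0.1, -0.0, 0.4]
finger_gap: 0.946
```

>>> play_rows --commands '[[[0.03,0,0],[0,0,0],15],[[0.03,0,0],[0,0,0],15],[[0,0,0],[0,0,0],15]]'

```text
clock: 13.2
tool_pos: [391.5, 287.7, 82.9]
eef_rot: [[0.578, -0.811, -0.094], [0.053, -0.078, 0.996], [-0.815, -0.58, -0.002]]
contact_force: [0.6, -0.4, 0.5]
finger_gap: 0.945
```

Run:
```python
from h import *
s=manip.get_image("scene");t=manip.get_image("top");S=manip.sense();print(S["tool_pos"],S["contact_force"],S["finger_gap"])
X=np.array(S["eef_rot"])[:,0];go(np.array([406,291,62])+44*X,np.load("RL1.npy"),S)
a=t["img"][220:380,90:290];b=s["img"][220:380,340:540]
cv2.imwrite("pics/v8.png",cv2.resize(np.hstack([a,b]),None,fx=2,fy=2))
```

```text
[390.736 287.837  84.242] [ 0.246 -0.494  0.203] 0.9403858147375314
shift [71.105  0.325  1.712] turn [-0.002 -0.002  0.   ]
```

View pics/v8.png

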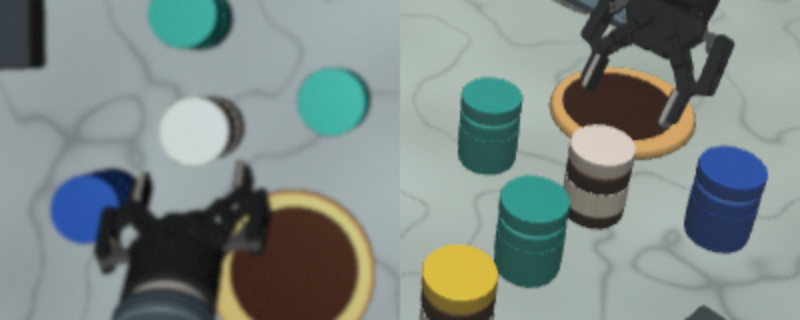

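>>> play_rows --commands '[[[0.02,0,0],[0,0,0],15],[[0.02,0,0],[0,0,0],15],[[0.02,0,0],[0,0,0],15],[[0.011,0,0],[0,0,0],15],[[0,0,0],[0,0,0],15]]' --newtons 40

```text
clock: 13.92
tool_pos: [432.6, 295.6, 45.0]
eef_rot: [[0.553, -0.828, -0.093], [0.048, -0.08, 0.996], [-0.832, -0.555, -0.005]]
contact_force: [-0.0, 0.6, 0.2]
finger_gap: 0.943
```

>>> play_rows --commands '[[[0,0,0],[0,0,0],255],[[0,0,0],[0,0,0],255],[[0,0,0],[0,0,0],255],[[0,0,0],[0,0,0],255]]'

```text
clock: 14.42
tool_pos: [431.9, 295.4, 45.5]
eef_rot: [[0.554, -0.828, -0.093], [0.048, -0.08, 0.996], [-0.831, -0.556, -0.005]]
contact_force: [-3.0, -2.7, 5.9]
finger_gap: 0.745
```

Run:
```python
from h import *
S=manip.sense();print(S["qpos"],S["contact_force"])
X=np.array(S["eef_rot"])[:,0];print("grasp",S["tool_pos"]-44*X)
s=manip.get_image("scene");cv2.imwrite("pics/v9.png",cv2.resize(s["img"][230:350,380:520],None,fx=4,fy=4))
```

```text
[ 0.578  0.255  2.254 -1.219  0.283  0.045] [-2.989 -2.708  5.897]
grasp [407.502 293.321  82.034]
```

View pics/v9.png

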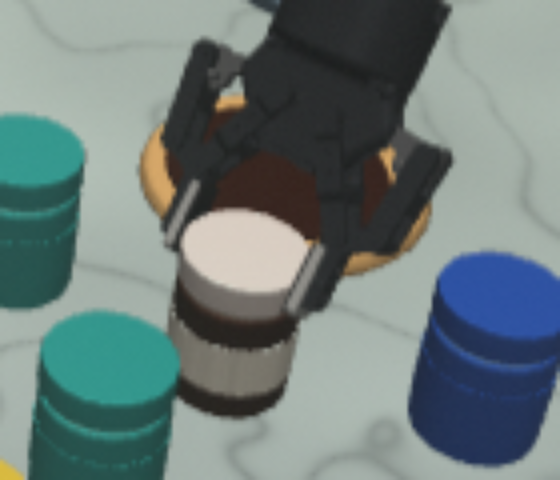

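The jar is gripped on its cap, with the tips at the cap's lower rim, and it stands upright. Joint 4 stopped at its limit about 19 mm short of the planned depth. The grip is central enough, so I'll firm it up and lift straight up.

>>> play_rows --commands '[[[0,0,0],[0,0,0],255],[[-0.0083,-0.0056,0],[0,0,0],255],[[-0.0166,-0.0111,0],[0,0,0],255],[[-0.025,-0.017,0],[0,0,0],255],[[-0.025,-0.017,0],[0,0,0],255],[[-0.025,-0.017,0],[0,0,0],255],[[-0.025,-0.017,0],[0,0,0],255],[[0,0,0],[0,0,0],255]]' --newtons 70

```text
clock: 15.48
tool_pos: [433.7, 297.1, 197.9]
eef_rot: [[0.556, -0.826, -0.093], [0.05, -0.078, 0.996], [-0.83, -0.558, -0.002]]
contact_force: [-0.2, -0.8, -3.3]
finger_gap: 0.737
```

```bash
cat > st.py <<'E'
from h import *
p=np.load("p.npy");S=manip.sense();A=np.array(S["eef_rot"]);X=A[:,0];G=S["tool_pos"]-44*X
print("clk",S["clock"],"q",S["qpos"],"F",S["contact_force"],"gap",round(S["finger_gap"],3))
RW=np.array([[np.cos(p[2]),-np.sin(p[2]),0],[np.sin(p[2]),np.cos(p[2]),0],[0,0,1]])
print("grasp warmer",wr(p,G),"lean",np.arctan2((X@RW[:,0]),-X[2]),"roty",X@RW[:,1],"jaw",A[:,2]@RW)
print("warmer axes in tool (cols x,y,z)\n",A.T@RW)
E
python3 st.py
python3 - <<'E'
from h import *
s=manip.get_image("scene");h=cv2.cvtColor(s["img"],cv2.COLOR_BGR2HSV);wm=((h[...,1]<60)&(h[...,2]>185)).astype(np.uint8);print(blob(wm,(400,200,500,330))[1:])
S=manip.sense();G=S["tool_pos"]-44*np.array(S["eef_rot"])[:,0];print(proj(s,[G,G+[0,0,5]]))
E
```

```text
clk 15.475 q [ 0.578 -0.028  2.062 -0.465  0.623 -0.773] F [-0.179 -0.813 -3.263] gap 0.737
grasp warmer [[-108.787  420.619  234.371]] lean 0.5920420841135268 roty -0.0038528189797748355 jaw [ 0.004  1.    -0.002]
warmer axes in tool (cols x,y,z)
 [[ 0.558 -0.004 -0.83 ]
 [-0.83   0.002 -0.558]
 [ 0.004  1.    -0.002]]
(array([452.056, 227.479]), array([436, 219,  33,  18, 466], dtype=int32))
[[453.032 230.087]
 [453.449 227.743]]
```

The jar lifts cleanly and stays upright. I'll carry it over in front of the open warmer.

>>> play_rows --commands '[[[0,0,-0.03],[0,0,0],255],[[0,0,-0.05],[0,0,0],255],[[0,0,-0.05],[0,0,0],255],[[0,0,-0.055],[0,0,0],255],[[0,0,-0.055],[0,0,0],255],[[0,0,-0.055],[0,0,0],255],[[0,0,-0.05],[0,0,0],255],[[0,0,-0.026],[0,0,0],255]]'

```text
clock: 16.52
tool_pos: [460.8, -33.0, 192.2]
eef_rot: [[0.538, -0.839, -0.086], [0.044, -0.074, 0.996], [-0.842, -0.54, -0.003]]
contact_force: [-0.0, -0.0, -4.6]
finger_gap: 0.737
```

>>> play_rows --commands '[[[0.017,-0.0017,0],[0,0,0],255],[[0.017,-0.0017,0],[0,0,0],255],[[0.017,-0.0017,0],[0,0,0],255],[[0.016,-0.0016,0],[0,0,0],255],[[0,0,0],[0,0,0],255]]'

```text
clock: 17.15
tool_pos: [502.0, -25.8, 138.5]
eef_rot: [[0.535, -0.84, -0.091], [0.048, -0.077, 0.996], [-0.843, -0.538, -0.001]]
contact_force: [-0.5, -0.5, -3.5]
finger_gap: 0.739
```

```bash
python3 st.py
python3 - <<'E'
from h import *
s=manip.get_image("scene");t=manip.get_image("top")
a=t["img"][90:290,290:540];b=s["img"][90:290,170:420]
cv2.imwrite("pics/v10.png",cv2.resize(np.hstack([a,b]),None,fx=1.6,fy=1.6))
h=cv2.cvtColor(t["img"],cv2.COLOR_BGR2HSV);red=(((h[...,0]<8)|(h[...,0]>172))&(h[...,1]>150)&(h[...,2]>60)).astype(np.uint8)
nl,l,st,c=cv2.connectedComponentsWithStats(red);print([(st[i].tolist(),c[i].round(1).tolist()) for i in range(1,nl) if st[i,4]>15])
p=np.load("p.npy");S=manip.sense();G=S["tool_pos"]-44*np.array(S["eef_rot"])[:,0]
print("cap top exp",proj(t,G+[0,0,5]),proj(s,G+[0,0,5]))
h=cv2.cvtColor(s["img"],cv2.COLOR_BGR2HSV);wm=((h[...,1]<60)&(h[...,2]>185)).astype(np.uint8)
nl,l,st,c=cv2.connectedComponentsWithStats(wm);print([(st[i].tolist(),c[i].round(1).tolist()) for i in range(1,nl) if st[i,4]>150 and st[i,4]<900])
E
```

```text
clk 17.15 q [-0.52  -0.053  2.249  0.625  0.553 -2.656] F [-0.516 -0.476 -3.501] gap 0.739
grasp warmer [[-71.283  92.605 175.625]] lean 0.5674677956148985 roty -0.0044356728616878295 jaw [ 0.006  1.    -0.001]
warmer axes in tool (cols x,y,z)
 [[ 0.537 -0.004 -0.843]
 [-0.843  0.005 -0.538]
 [ 0.006  1.    -0.001]]
[([500, 165, 33, 13, 243], [517.6, 171.5])]
cap top exp [[360.883 241.666]] [[311.693 200.118]]
[([351, 155, 49, 13, 250], [372.9, 160.1]), ([300, 182, 24, 27, 387], [312.9, 197.2]), ([43, 188, 48, 24, 581], [66.0, 199.4]), ([490, 196, 57, 18, 441], [519.2, 205.8]), ([146, 221, 55, 19, 348], [172.4, 228.9]), ([111, 232, 36, 15, 210], [124.0, 239.0]), ([507, 250, 36, 19, 400], [526.7, 258.4]), ([210, 266, 20, 23, 276], [217.8, 276.5]), ([540, 288, 38, 21, 329], [557.6, 299.7]), ([127, 307, 34, 27, 200], [143.1, 320.5]), ([575, 310, 27, 20, 177], [587.3, 317.6]), ([439, 313, 45, 27, 752], [464.0, 325.0]), ([326, 392, 49, 54, 448], [344.8, 417.3]), ([278, 397, 44, 31, 707], [302.9, 413.4]), ([362, 466, 47, 14, 462], [384.3, 473.8])]
```

View pics/v10.png

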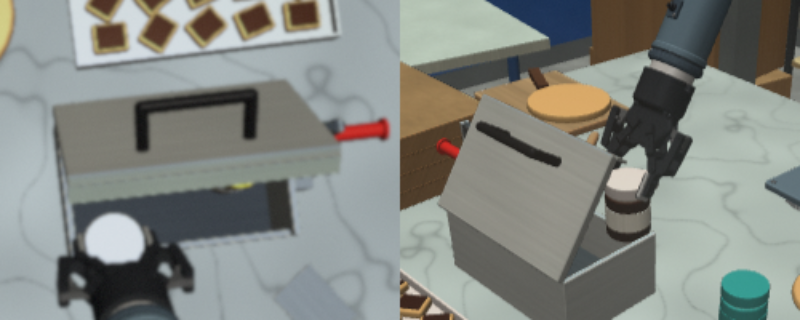

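The jar is upright in the gripper over the front wall, with its cap at top (361,240) and scene (313,197). The lid stands on the locked stay, with the red knob at top (518,171). Some rows were speed-limited, so the jar is at y=93 rather than 50. I'll shift it right and swing the lean about vertical by -0.4 to keep the wrist in range.

>>> play_rows --commands '[[[-0.008,-0.005,-0.02],[0,0,0],255],[[0,0,-0.02],[0,0,0],255],[[0,0,-0.01],[0.084,0.054,0],255],[[0,0,0],[0.084,0.054,0],255],[[0,0,0],[0.084,0.054,0],255],[[0,0,0],[0.084,0.054,0],255],[[0,0,0],[0,0,0],255]]'

```text
clock: 18.12
tool_pos: [507.5, -75.6, 151.3]
eef_rot: [[0.519, -0.807, 0.284], [-0.157, 0.236, 0.959], [-0.84, -0.542, -0.004]]
contact_force: [0.4, 0.2, -3.4]
finger_gap: 0.734
```

```bash
python3 st.py
```

```text
clk 18.125 q [-0.415 -0.055  2.214  0.16   0.418 -1.827] F [ 0.374  0.159 -3.364] gap 0.734
grasp warmer [[-69.001  51.399 188.281]] lean 0.537409334761102 roty -0.20706861602502566 jaw [ 0.376  0.927 -0.004]
warmer axes in tool (cols x,y,z)
 [[ 0.501 -0.207 -0.84 ]
 [-0.78   0.313 -0.542]
 [ 0.376  0.927 -0.004]]
```

>>> play_rows --commands '[[[0.0117,-0.0052,0.0043],[0,0,0],255],[[0.0117,-0.0051,0.0043],[0,0,0],255],[[0.0119,0.0055,0.0008],[0,0,0],255],[[0.0119,0.0055,0.0008],[0,0,0],255],[[0,0,0],[0,0,0],255]]'

```text
clock: 18.75
tool_pos: [534.4, -74.2, 109.3]
eef_rot: [[0.516, -0.807, 0.287], [-0.157, 0.24, 0.958], [-0.842, -0.539, -0.003]]
contact_force: [0.6, -0.4, -3.8]
finger_gap: 0.735
```

```bash
python3 st.py
```

```text
clk 18.75 q [-0.375  0.078  2.216  0.153  0.283 -1.791] F [ 0.57  -0.436 -3.775] gap 0.735
grasp warmer [[-41.987  50.22  146.309]] lean 0.5340799666863586 roty -0.20677097949285644 jaw [ 0.379  0.926 -0.003]
warmer axes in tool (cols x,y,z)
 [[ 0.498 -0.207 -0.842]
 [-0.78   0.317 -0.539]
 [ 0.379  0.926 -0.003]]
```

>>> play_rows --commands '[[[0,0,0],[-0.07,-0.045,0],255],[[0.0,0,0.003],[-0.07,-0.045,0],255],[[0.0,0,0.003],[-0.07,-0.045,0],255],[[0,0,0],[0,0,0],255]]'

```text
clock: 19.25
tool_pos: [536.1, -69.8, 111.3]
eef_rot: [[0.54, -0.84, 0.06], [-0.036, 0.048, 0.998], [-0.841, -0.541, -0.004]]
contact_force: [-0.8, 0.9, -3.7]
finger_gap: 0.739
```

```bash
python3 st.py
```

```text
clk 19.25 q [-0.503  0.069  2.22   0.634  0.396 -2.548] F [-0.809  0.918 -3.722] gap 0.739
grasp warmer [[-41.412  49.177 148.355]] lean 0.5653315496857184 roty -0.08820410172109962 jaw [ 0.157  0.988 -0.004]
warmer axes in tool (cols x,y,z)
 [[ 0.534 -0.088 -0.841]
 [-0.831  0.13  -0.541]
 [ 0.157  0.988 -0.004]]
```

>>> play_rows --commands '[[[0.0111,-0.0007,0.0011],[0,0,0],255],[[0.0111,-0.0007,0.0011],[0,0,0],255],[[0.0111,-0.0007,0.0011],[0,0,0],255],[[0.0111,-0.0007,0.0011],[0,0,0],255],[[0.0111,-0.0007,0.0011],[0,0,0],255],[[0,0,0],[0,0,0],255]]'

```text
clock: 20.0
tool_pos: [568.5, -64.1, 64.4]
eef_rot: [[0.537, -0.842, 0.057], [-0.033, 0.047, 0.998], [-0.843, -0.538, -0.003]]
contact_force: [1.0, -0.6, -3.6]
finger_gap: 0.734
```

```bash
python3 st.py
```

```text
clk 20.0 q [-0.445  0.221  2.202  0.842  0.273 -2.727] F [ 1.013 -0.62  -3.593] gap 0.734
grasp warmer [[ -8.546  51.532 101.471]] lean 0.5622636949583665 roty -0.08507535579558106 jaw [ 0.154  0.988 -0.003]
warmer axes in tool (cols x,y,z)
 [[ 0.531 -0.085 -0.843]
 [-0.833  0.128 -0.538]
 [ 0.154  0.988 -0.003]]
```

>>> play_rows --commands '[[[0.004,-0.0006,0.0004],[0,0,0],255],[[0.004,-0.0005,0.0004],[0,0,0],255],[[0.0025,0,0],[0,0,0],255],[[0,0,0],[0,0,0],255]]'

```text
clock: 20.5
tool_pos: [575.2, -64.5, 57.6]
eef_rot: [[0.539, -0.84, 0.058], [-0.034, 0.046, 0.998], [-0.842, -0.54, -0.004]]
contact_force: [0.1, 0.2, -3.4]
finger_gap: 0.74
```

```bash
python3 st.py
```

```text
clk 20.5 q [-0.438  0.245  2.195  0.893  0.256 -2.774] F [ 0.06   0.166 -3.415] gap 0.74
grasp warmer [[-1.93  50.54  94.677]] lean 0.5644229280485199 roty -0.08629754751918395 jaw [ 0.154  0.988 -0.004]
warmer axes in tool (cols x,y,z)
 [[ 0.533 -0.086 -0.842]
 [-0.832  0.128 -0.54 ]
 [ 0.154  0.988 -0.004]]
```

>>> play_rows --commands '[[[0.0017,0.0011,0],[0,0,0],255],[[0.0017,0.0011,0],[0,0,0],255],[[0,0,0],[0,0,0],255]]'

```text
clock: 20.88
tool_pos: [576.5, -64.8, 55.9]
eef_rot: [[0.542, -0.838, 0.057], [-0.035, 0.046, 0.998], [-0.839, -0.543, -0.005]]
contact_force: [-8.0, 2.5, 14.3]
finger_gap: 0.737
```

```bash
python3 st.py|head -2
```

```text
clk 20.875 q [-0.438  0.251  2.198  0.933  0.249 -2.815] F [-8.047  2.523 14.298] gap 0.737
grasp warmer [[-0.872 50.23  92.871]] lean 0.5686003874068641 roty -0.08751025781003424 jaw [ 0.154  0.988 -0.005]
```

The jar is on the floor (Fz +14 N). I'll release and back out along the tool axis.

>>> play_rows --commands '[[[-0.0008,-0.0005,0],[0,0,0],200],[[0,0,0],[0,0,0],45],[[0,0,0],[0,0,0],20],[[0,0,0],[0,0,0],20],[[0,0,0],[0,0,0],20],[[-0.01,0,0],[0,0,0],20]]'

```text
clock: 21.62
tool_pos: [569.6, -64.1, 62.5]
eef_rot: [[0.538, -0.841, 0.058], [-0.034, 0.047, 0.998], [-0.842, -0.539, -0.003]]
contact_force: [0.3, 0.5, -0.3]
finger_gap: 0.921
```

>>> play_rows --commands '[[[-0.02,0,0],[0,0,0],20],[[-0.03,0,0],[0,0,0],20],[[-0.03,0,0],[0,0,0],20],[[-0.04,0,0],[0,0,0],20],[[-0.04,0,0],[0,0,0],20],[[-0.04,0,0],[0,0,0],20],[[-0.04,0,0],[0,0,0],20],[[0,0,0],[0,0,0],20]]'

```text
clock: 22.62
tool_pos: [440.9, -56.9, 268.3]
eef_rot: [[0.543, -0.837, 0.058], [-0.038, 0.045, 0.998], [-0.839, -0.545, -0.008]]
contact_force: [0.8, 0.2, 0.2]
finger_gap: 0.92
```

```bash
python3 st.py
python3 - <<'E'
from h import *
p=np.load("p.npy");Rv=np.load("Rv.npy");s=manip.get_image("scene");t=manip.get_image("top")
cv2.imwrite("pics/s11.png",s["img"]);cv2.imwrite("pics/t11.png",t["img"])
h=cv2.cvtColor(t["img"],cv2.COLOR_BGR2HSV)
red=(((h[...,0]<8)|(h[...,0]>172))&(h[...,1]>150)&(h[...,2]>60)).astype(np.uint8)
m,c,st=blob(red,(480,150,560,250));r=cv2.minAreaRect(cv2.findNonZero(m));print("red top",c,st,r,"expect")
for q in(1.95,2.05,2.15):
    K=[[-15-74*np.cos(q+.04),y,85+74*np.sin(q+.04)] for y in(-163,-223)];print(q,proj(t,tw(p,K)).round(1).tolist(),proj(s,tw(p,K)).round(1).tolist())
hs=cv2.cvtColor(s["img"],cv2.COLOR_BGR2HSV);red=(((hs[...,0]<8)|(hs[...,0]>172))&(hs[...,1]>150)&(hs[...,2]>60)).astype(np.uint8);m,c,st=blob(red,(150,150,260,230));print("red scene",c,st)
wm=((h[...,1]<45)&(h[...,2]>130)).astype(np.uint8);im=t["img"][160:260,320:420]
print("cap expected",proj(t,tw(p,[[0,50,97],[0,20,97],[-32,50,97]])))
print("q0-frame turn to Rv");go([580,-310,330],Rv)
cv2.imwrite("pics/v11.png",cv2.resize(np.hstack([t["img"][110:290,310:540],s["img"][110:290,160:390]]),None,fx=1.7,fy=1.7))
E
```

```text
clk 22.625 q [-0.66  -0.377  2.122  0.385  0.938 -2.331] F [0.76  0.173 0.224] gap 0.92
grasp warmer [[-135.08    71.403  305.228]] lean 0.5695848236223575 roty -0.09067510550118234 jaw [ 0.155  0.988 -0.008]
warmer axes in tool (cols x,y,z)
 [[ 0.537 -0.091 -0.839]
 [-0.829  0.126 -0.545]
 [ 0.155  0.988 -0.008]]
red top [517.582 171.508] [500 165  33  13 244] ((515.8882446289062, 170.93653869628906), (10.117080688476562, 32.41740798950195), 85.91438293457031) expect
1.95 [[495.6, 177.1], [528.8, 173.2]] [[213.2, 187.2], [199.2, 179.4]]
2.05 [[494.5, 173.8], [527.6, 169.8]] [[211.1, 189.3], [197.1, 181.4]]
2.15 [[493.2, 170.7], [526.2, 166.8]] [[209.1, 191.6], [195.2, 183.7]]
red scene [199.065 182.187] [192 176  15  14 123]
cap expected [[374.286 202.967]
 [390.123 201.076]
 [376.392 219.882]]
q0-frame turn to Rv
shift [  29.503 -164.166 -245.632] turn [1.375 0.4   0.474]
```

>>> play_rows --commands '[[[-0.0054,-0.0108,-0.0389],[0,0,0],60],[[-0.0054,-0.0108,-0.0389],[0,0,0],60],[[-0.0054,-0.0108,-0.0389],[0,0,0],60],[[-0.0054,-0.0108,-0.0389],[0,0,0],60],[[-0.0054,-0.0108,-0.0389],[0,0,0],60],[[-0.0054,-0.0108,-0.0389],[0,0,0],60],[[-0.0054,-0.0108,-0.0389],[0,0,0],60],[[0,0,0],[0,0,0],60]]'

```text
clock: 23.72
tool_pos: [468.3, -332.8, 336.6]
eef_rot: [[0.538, -0.841, 0.06], [-0.033, 0.05, 0.998], [-0.843, -0.539, -0.001]]
contact_force: [0.1, 0.2, -1.1]
finger_gap: 0.766
```

```bash
python3 st.py
python3 - <<'E'
from h import *
p=np.load("p.npy");RW=np.array([[np.cos(p[2]),-np.sin(p[2]),0],[np.sin(p[2]),np.cos(p[2]),0],[0,0,1]])
X=RW@[0,np.sin(.15),-np.cos(.15)];Z=RW[:,0];Rk=np.c_[X,np.cross(Z,X),Z];np.save("Rk.npy",Rk)
q=2.05;G=tw(p,[-15-74*np.cos(q+.04),-207,85+74*np.sin(q+.04)])[0];go(G+44*X,Rk)
t=manip.get_image("top");cv2.imwrite("pics/v11.png",cv2.resize(np.vstack([t["img"][140:270,300:500]]),None,fx=3,fy=3))
h=cv2.cvtColor(t["img"],cv2.COLOR_BGR2HSV);c=h[185:235,345:405];print(((c[...,1]<40)&(c[...,2]>150)).sum())
E
```

```text
clk 23.725 q [-1.149 -0.033  1.699  0.53   1.235 -2.778] F [ 0.118  0.23  -1.082] gap 0.766
grasp warmer [[-134.331 -206.144  373.639]] lean 0.5630353564209886 roty -0.08502366446282651 jaw [ 0.156  0.988 -0.001]
warmer axes in tool (cols x,y,z)
 [[ 0.532 -0.085 -0.843]
 [-0.832  0.131 -0.539]
 [ 0.156  0.988 -0.001]]
shift [264.228  15.149  30.313] turn [1.409 0.298 0.594]
239
```

>>> play_rows --commands '[[[0,0,0],[0.1566,0.0331,0.066],100],[[0,0,0],[0.1566,0.0331,0.066],100],[[0,0,0],[0.1566,0.0331,0.066],100],[[0,0,0],[0.1566,0.0331,0.066],100],[[0,0,0],[0.1566,0.0331,0.066],100],[[0,0,0],[0.1566,0.0331,0.066],100],[[0,0,0],[0.1566,0.0331,0.066],100],[[0,0,0],[0.1566,0.0331,0.066],100]]'

```text
clock: 24.78
tool_pos: [468.3, -328.1, 337.5]
eef_rot: [[0.028, -0.249, 0.968], [0.091, 0.965, 0.245], [-0.995, 0.082, 0.049]]
contact_force: [0.1, -0.3, -0.2]
finger_gap: 0.609
```

>>> play_rows --commands '[[[0,0,0],[0.1566,0.0331,0.066],110],[[0,0,0],[0,0,0],110]]'

```text
clock: 25.02
tool_pos: [468.5, -329.4, 336.2]
eef_rot: [[-0.016, -0.1, 0.995], [0.15, 0.984, 0.102], [-0.989, 0.151, -0.001]]
contact_force: [-0.3, -0.5, -0.0]
finger_gap: 0.567
```

```bash
python3 st.py
python3 - <<'E'
from h import *
p=np.load("p.npy");Rk=np.load("Rk.npy");X=Rk[:,0]
q=2.05;G=tw(p,[-15-74*np.cos(q+.04),-207,85+74*np.sin(q+.04)])[0];go(G+44*X,Rk);go(G+44*X+[0,0,80],Rk)
t=manip.get_image("top");h=cv2.cvtColor(t["img"],cv2.COLOR_BGR2HSV)
for v in(120,150,180):
    m=((h[...,1]<40)&(h[...,2]>v)).astype(np.uint8);print(v,blob(m,(335,190,415,240))[1:])
print(t["img"][205:240:4,372:378:5].tolist())
E
```

```text
clk 25.025 q [-0.865  0.327  1.145  0.087  1.794 -0.953] F [-0.342 -0.505 -0.017] gap 0.567
grasp warmer [[-110.417 -213.178  379.668]] lean -0.0013635391826863732 roty 0.15052894557689472 jaw [ 1.     0.004 -0.001]
warmer axes in tool (cols x,y,z)
 [[-0.001  0.151 -0.989]
 [-0.004  0.989  0.151]
 [ 1.     0.004 -0.001]]
shift [228.546 -29.201 132.377] turn [ 0.004 -0.001 -0.001]
shift [149.458 -17.158 132.323] turn [ 0.004 -0.001 -0.001]
120 (array([374.797, 204.91 ]), array([ 335,  190,   80,   33, 1653], dtype=int32))
150 (array([376.298, 215.545]), array([362, 210,  29,  12, 235], dtype=int32))
180 (array([376.136, 216.085]), array([363, 212,  27,  10, 176], dtype=int32))
[[[127, 135, 126], [125, 134, 124]], [[127, 135, 126], [126, 136, 126]], [[182, 177, 169], [205, 198, 189]], [[217, 207, 198], [218, 207, 199]], [[174, 170, 164], [183, 177, 171]], [[70, 67, 62], [69, 63, 58]], [[68, 62, 55], [69, 63, 57]], [[70, 64, 57], [69, 61, 55]], [[70, 63, 57], [71, 65, 59]]]
```

The jar's cap in top shows its front edge at row 221 and column 376, where it is expected for (0,50). Next I'll move over the red knob.

>>> play_rows --commands '[[[0,-0.006,0.044],[0,0,0],110],[[0,-0.006,0.044],[0,0,0],110],[[0,-0.005,0.044],[0,0,0],110],[[0.05,0,0],[0,0,0],110],[[0.05,0,0],[0,0,0],110],[[0.05,0,0],[0,0,0],110],[[0,0,0],[0,0,0],110]]'

```text
clock: 25.95
tool_pos: [596.5, -308.4, 183.9]
eef_rot: [[-0.02, -0.101, 0.995], [0.152, 0.983, 0.103], [-0.988, 0.154, -0.005]]
contact_force: [0.3, -0.6, -0.3]
finger_gap: 0.567
```

```bash
python3 st.py
python3 - <<'E'
from h import *
p=np.load("p.npy");Rk=np.load("Rk.npy");X=Rk[:,0]
q=2.05;G=tw(p,[-15-74*np.cos(q+.04),-207,85+74*np.sin(q+.04)])[0];go(G+44*X,Rk)
t=manip.get_image("top");s=manip.get_image("scene")
a=t["img"][130:230,430:560];b=s["img"][130:230,160:290]
cv2.imwrite("pics/v12.png",cv2.resize(np.hstack([a,b]),None,fx=3,fy=3,interpolation=cv2.INTER_CUBIC))
E
```

```text
clk 25.95 q [-0.702  0.56   1.146  0.103  1.55  -0.813] F [ 0.319 -0.56  -0.285] gap 0.567
grasp warmer [[  19.222 -204.778  227.328]] lean -0.005627725234055626 roty 0.15368533955609887 jaw [ 1.     0.006 -0.005]
warmer axes in tool (cols x,y,z)
 [[-0.006  0.154 -0.988]
 [-0.005  0.988  0.154]
 [ 1.     0.006 -0.005]]
shift [ 76.795 -14.4     3.098] turn [ 0.005 -0.006 -0.004]
```

>>> play_rows --commands '[[[0,-0.014,0.002],[0,0,0],110],[[0.025,0,0],[0,0,0],110],[[0.025,0,0],[0,0,0],110],[[0.02,0,0],[0,0,0],110],[[0.007,0,0],[0,0,0],110],[[0,0,0],[0,0,0],110]]'

```text
clock: 26.8
tool_pos: [602.0, -315.1, 110.7]
eef_rot: [[-0.012, -0.098, 0.995], [0.145, 0.984, 0.099], [-0.989, 0.146, 0.003]]
contact_force: [-0.2, -1.5, 0.5]
finger_gap: 0.574
```

```bash
python3 st.py | head -2
```

```text
clk 26.8 q [-0.704  0.615  1.231  0.105  1.401 -0.827] F [-0.196 -1.499  0.507] gap 0.574
grasp warmer [[  23.715 -211.678  154.274]] lean 0.002346543408580869 roty 0.14586830875701232 jaw [1.    0.002 0.003]
```

>>> play_rows --commands '[[[0.004,0.004,-0.001],[0,0,0],110],[[0,0,0],[0,0,0],160],[[0,0,0],[0,0,0],255],[[0,0,0],[0,0,0],255],[[0,0,0],[0,0,0],255],[[0,0,0],[0,0,0],255]]' --newtons 50

```text
clock: 27.55
tool_pos: [599.7, -309.7, 106.6]
eef_rot: [[-0.014, -0.098, 0.995], [0.147, 0.984, 0.099], [-0.989, 0.147, 0.001]]
contact_force: [-3.9, -0.8, 2.3]
finger_gap: 0.189
```

```bash
python3 st.py | head -2;  python3 - <<'E'
from h import *
t=manip.get_image("top");s=manip.get_image("scene")
a=t["img"][130:230,430:560];b=s["img"][130:230,160:290]
cv2.imwrite("pics/v13.png",cv2.resize(np.hstack([a,b]),None,fx=3,fy=3,interpolation=cv2.INTER_CUBIC))
E
```

```text
clk 27.55 q [-0.7    0.611  1.248  0.105  1.389 -0.824] F [-3.869 -0.754  2.339] gap 0.189
grasp warmer [[  22.045 -206.082  150.083]] lean 0.0006998297441832721 roty 0.14713977165758488 jaw [1.    0.002 0.001]
```

Run:
```python
import numpy as np
q=np.linspace(2.05,0,25);P=np.c_[-74*np.cos(q+.04),74*np.sin(q+.04)];d=np.diff(P,axis=0)
for i in range(24):print(i,round(q[i+1],2),(np.array([-.989*d[i,1],.147*d[i,1],d[i,0]])/1000).round(4).tolist())
```

```text
0 1.96 [-0.0029, 0.0004, -0.0056]
1 1.88 [-0.0024, 0.0004, -0.0058]
2 1.79 [-0.0019, 0.0003, -0.006]
3 1.71 [-0.0014, 0.0002, -0.0062]
4 1.62 [-0.0008, 0.0001, -0.0063]
5 1.54 [-0.0003, 0.0, -0.0063]
6 1.45 [0.0002, -0.0, -0.0063]
7 1.37 [0.0008, -0.0001, -0.0063]
8 1.28 [0.0013, -0.0002, -0.0062]
9 1.2 [0.0018, -0.0003, -0.0061]
10 1.11 [0.0023, -0.0003, -0.0059]
11 1.02 [0.0028, -0.0004, -0.0057]
12 0.94 [0.0033, -0.0005, -0.0054]
13 0.85 [0.0037, -0.0006, -0.0051]
14 0.77 [0.0041, -0.0006, -0.0048]
15 0.68 [0.0045, -0.0007, -0.0044]
16 0.6 [0.0049, -0.0007, -0.004]
17 0.51 [0.0052, -0.0008, -0.0035]
18 0.43 [0.0055, -0.0008, -0.0031]
19 0.34 [0.0057, -0.0008, -0.0026]
20 0.26 [0.0059, -0.0009, -0.0021]
21 0.17 [0.006, -0.0009, -0.0016]
22 0.09 [0.0062, -0.0009, -0.0011]
23 0.0 [0.0062, -0.0009, -0.0005]
```

The grip is on the knob (gap 0.189, about 16–18 mm). I'll pull it over dead centre along the arc.

>>> play_rows --commands '[[[-0.0029,0.0004,-0.0056],[0,0,0],255],[[-0.0024,0.0004,-0.0058],[0,0,0],255],[[-0.0019,0.0003,-0.006],[0,0,0],255],[[-0.0014,0.0002,-0.0062],[0,0,0],255],[[0,0,0],[0,0,0],255]]'

```text
clock: 28.28
tool_pos: [575.9, -312.0, 115.5]
eef_rot: [[-0.013, -0.098, 0.995], [0.147, 0.984, 0.099], [-0.989, 0.147, 0.001]]
contact_force: [-0.3, -0.4, 1.5]
finger_gap: 0.195
```

```bash
cat > kn.py <<'E'
from h import *
p=np.load("p.npy");S=manip.sense();A=np.array(S["eef_rot"]);G=wr(p,S["tool_pos"]-44*A[:,0])[0];v=G-[-15,0,85]
print("F",S["contact_force"],"gap",round(S["finger_gap"],3),"r",np.hypot(v[0],v[2]),"q",np.arctan2(v[2],-v[0])-.04,G)
E
python3 kn.py
python3 - <<'E'
from h import *
t=manip.get_image("top");s=manip.get_image("scene");g=s["img"]
cv2.imwrite("pics/s14.png",g)
for d,roi in((t,(470,140,570,260)),(s,(150,140,300,240))):
    h=cv2.cvtColor(d["img"],cv2.COLOR_BGR2HSV);red=(((h[...,0]<8)|(h[...,0]>172))&(h[...,1]>150)&(h[...,2]>60)).astype(np.uint8);print(red[roi[1]:roi[3],roi[0]:roi[2]].sum() and blob(red,roi)[1:])
E
```

```text
F [-0.28  -0.398  1.459] gap 0.195 r 75.16300286340072 q 1.7055429281638643 [  -1.932 -206.067  159.018]
(array([520.338, 182.797]), array([504, 175,  33,  15, 305], dtype=int32))
(array([207.182, 174.091]), array([206, 171,   3,   7,  11], dtype=int32))
```

>>> play_rows --commands '[[[-0.0008,0.0001,-0.0063],[0,0,0],255],[[-0.0003,0,-0.0063],[0,0,0],255],[[0.0002,0,-0.0063],[0,0,0],255],[[0.0008,-0.0001,-0.0063],[0,0,0],255],[[0.0013,-0.0002,-0.0062],[0,0,0],255],[[0.0018,-0.0003,-0.0061],[0,0,0],255]]'

```text
clock: 29.12
tool_pos: [537.5, -315.6, 112.3]
eef_rot: [[-0.015, -0.098, 0.995], [0.147, 0.984, 0.099], [-0.989, 0.148, -0.001]]
contact_force: [-5.2, 0.7, 5.8]
finger_gap: 0.189
```

```bash
python3 kn.py
```

```text
F [-5.22   0.711  5.847] gap 0.189 r 75.24334667909166 q 1.1864766671420228 [ -40.399 -206.013  155.827]
```

>>> play_rows --commands '[[[0.0023,-0.0003,-0.0059],[0,0,0],255],[[0.0028,-0.0004,-0.0057],[0,0,0],255],[[0.0033,-0.0005,-0.0054],[0,0,0],255],[[0.0037,-0.0006,-0.0051],[0,0,0],255],[[0.0041,-0.0006,-0.0048],[0,0,0],255],[[0.0045,-0.0007,-0.0044],[0,0,0],255]]'

```text
clock: 29.88
tool_pos: [505.2, -318.5, 89.6]
eef_rot: [[-0.018, -0.098, 0.995], [0.148, 0.984, 0.099], [-0.989, 0.149, -0.003]]
contact_force: [-4.9, -1.2, -2.7]
finger_gap: 0.189
```

```bash
python3 kn.py
```

```text
F [-4.927 -1.246 -2.656] gap 0.189 r 75.16767135198994 q 0.6549482569887433 [ -72.735 -205.824  133.133]
```

>>> play_rows --commands '[[[0.0049,-0.0007,-0.004],[0,0,0],255],[[0.0052,-0.0008,-0.0035],[0,0,0],255],[[0.0055,-0.0008,-0.0031],[0,0,0],255],[[0.0057,-0.0008,-0.0026],[0,0,0],255],[[0.0059,-0.0009,-0.0021],[0,0,0],255],[[0,0,0],[0,0,0],255]]'

```text
clock: 30.62
tool_pos: [491.1, -319.9, 61.9]
eef_rot: [[-0.017, -0.098, 0.995], [0.148, 0.984, 0.099], [-0.989, 0.149, -0.002]]
contact_force: [-5.5, -1.9, -4.1]
finger_gap: 0.191
```

```bash
python3 kn.py
```

```text
F [-5.544 -1.868 -4.146] gap 0.191 r 74.7787200640601 q 0.23619625379579004 [ -86.945 -205.79   105.392]
```

>>> play_rows --commands '[[[0.006,-0.0009,-0.0016],[0,0,0],255],[[0.005,-0.0007,-0.0008],[0,0,0],255],[[0.004,-0.0006,-0.0004],[0,0,0],255],[[0,0,0],[0,0,0],255]]'

```text
clock: 31.12
tool_pos: [488.8, -320.1, 47.1]
eef_rot: [[-0.016, -0.098, 0.995], [0.148, 0.984, 0.099], [-0.989, 0.149, -0.001]]
contact_force: [-5.9, -1.9, -6.2]
finger_gap: 0.19
```

```bash
python3 kn.py
```

```text
F [-5.853 -1.908 -6.174] gap 0.19 r 74.51508134148068 q 0.035171291522072816 [ -89.305 -205.762   90.596]
```

>>> play_rows --commands '[[[0.0015,-0.0002,0],[0,0,0],255],[[0.0015,-0.0002,0],[0,0,0],255],[[0,0,0],[0,0,0],255]]'

```text
clock: 31.5
tool_pos: [488.8, -320.2, 45.1]
eef_rot: [[-0.016, -0.098, 0.995], [0.147, 0.984, 0.1], [-0.989, 0.148, -0.001]]
contact_force: [-6.7, -0.3, -0.2]
finger_gap: 0.191
```

```bash
python3 kn.py
python3 - <<'E'
from h import *
# handle position in scene vs shut picture
for n,im in(("shut",cv2.imread("pics/scene0.png")),("now",manip.get_image("scene")["img"])):
    m=(im.max(2)<60).astype(np.uint8);b=blob(m,(250,160,310,230))[1:];print(n,b)
E
```

```text
F [-6.667 -0.286 -0.223] gap 0.191 r 74.37671930944998 q 0.008854891263777503 [ -89.288 -205.812   88.632]
shut (array([278.587, 201.331]), array([260, 187,  37,  36, 366], dtype=int32))
now (array([278.622, 201.326]), array([260, 187,  37,  36, 365], dtype=int32))
```

The handle is back at exactly its shut position in the scene view, and the weight has come off the knob. Release and retreat.

>>> play_rows --commands '[[[0.001,0,0.001],[0,0,0],220],[[0,0,0],[0,0,0],180],[[0,0,0],[0,0,0],130],[[0,0,0],[0,0,0],110],[[0,0,0],[0,0,0],110]]'

```text
clock: 32.17
tool_pos: [491.5, -320.2, 44.5]
eef_rot: [[-0.013, -0.099, 0.995], [0.146, 0.984, 0.099], [-0.989, 0.147, 0.002]]
contact_force: [-0.8, 0.1, -0.6]
finger_gap: 0.562
```

>>> play_rows --commands '[[[-0.02,0,0],[0,0,0],110],[[-0.03,0,0],[0,0,0],110],[[-0.04,0,0],[0,0,0],110],[[-0.04,0,0],[0,0,0],110],[[-0.04,-0.02,-0.03],[0,0,0],110],[[-0.03,-0.03,-0.04],[0,0,0],110],[[0,0,0],[0,0,0],110],[[0,0,0],[0,0,0],110]]'

```text
clock: 33.17
tool_pos: [429.1, -405.3, 234.3]
eef_rot: [[-0.013, -0.098, 0.995], [0.148, 0.984, 0.098], [-0.989, 0.148, 0.002]]
contact_force: [-0.2, 0.7, -0.5]
finger_gap: 0.569
```

Run:
```python
from h import *
s=manip.get_image("scene");t=manip.get_image("top");print(manip.sense()["contact_force"],manip.sense()["clock"])
m=(s["img"].max(2)<60).astype(np.uint8);print(blob(m,(250,160,310,230))[1:])
h=cv2.cvtColor(t["img"],cv2.COLOR_BGR2HSV);red=(((h[...,0]<8)|(h[...,0]>172))&(h[...,1]>150)&(h[...,2]>80)).astype(np.uint8);print(blob(red,(485,220,540,250))[1:])
cv2.imwrite("pics/end.png",np.vstack([cv2.resize(np.hstack([t["img"],s["img"]]),None,fx=.62,fy=.62),cv2.resize(s["img"][150:310,170:350],None,fx=1.6,fy=1.6)[:256].repeat(1,0) if 0 else cv2.copyMakeBorder(cv2.resize(s["img"][150:310,170:420],None,fx=1.7,fy=1.7),0,0,0,2*int(640*.62+.5)-425,cv2.BORDER_CONSTANT)[:, :2*int(640*.62+.5)]]))
```

```text
[ 0.288  0.418 -0.144] 33.275
(array([278.587, 201.331]), array([260, 187,  37,  36, 366], dtype=int32))
(array([508.749, 234.665]), array([492, 228,  33,  13, 251], dtype=int32))
```

View pics/end.png

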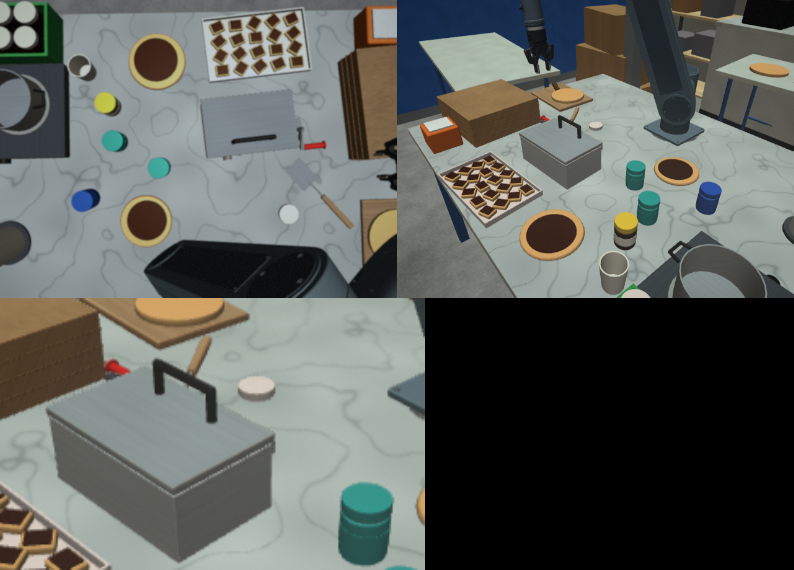

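The lid is fully shut, with the handle at scene (279,201) and the knob at top (509,235), the same as at the start. The white-capped jar is no longer on the table, the other jars haven't moved, and the robot is clear of everything.

```bash
python3 -c "
from cell import manip
print(manip.finish_job())"
```

```text
the job is handed in; nothing more can be done
None
```

The job is done and handed in at about 33 s of the 72 s. The lid was raised to about 1.10 rad and left standing on its locked stay. The white-capped jar was then stood in the free half, the red grip pulled over dead centre, and the stay folded with the grip held until the lid was shut.

**Last checks:**
- **Lid and knob:** in the images the handle and the red knob sit within 0.1 px of where they were at the start, and there was almost no load on the knob before I let go.
- **Placed jar:** before closing, its cap showed at the expected spot for the free half, though the lid hid most of it. I could not see it, or the jar in the right half, once the lid was shut.
- **Other jars and contact:** the yellow-capped jar and the look-alikes on the table are where they were. The robot touches nothing, with under 1 N on the tool.

**What disagreed or fell short:**
- The gripper was really about 40 mm further back along its axis than reported. The first grasp at the handle closed on nothing without touching it, and I corrected for this from the images.
- Joint 4 reached its limit at the jar, so it was held by its cap instead of lower down. The lift and placing still went cleanly.
- Some rows of the carry were cut short by the speed limit and were made up afterwards.

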